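Set the drag of a specimen slide with its thumbscrew

ROBOT

A 6-joint arm with a two-finger parallel gripper is mounted at the origin on a cart in front of the work surface, level with it; the furniture and walls round the work are solid. World frame = base frame: x ahead of the robot, y to its left, z up, the work surface at z = 0. Lengths are in mm, angles in rad, forces in N, time in s.
With the tool pointing down it reaches from about 275 to 750 mm from the base axis. Payload 10.2 kg.
Tool frame: the origin (TCP) lies at the very end of the fingers, on their centre line; the grasp point (between the pads) lies 19 mm behind it (ctrl.grip_depth is the distance from the TCP to the grasp point, in mm); z points along the fingers, x is the direction in which the jaws open and shut, and the axes are right-handed (so a half turn about z gives the same grasp; the last joint's range is limited). The gripper opens to 85 mm and grips with 20 to 120 N. Pads are 22 mm wide; open, the fingers measure 114 mm over their backs; the gripper's body (76 mm by 85 mm) begins 54 mm behind the grasp point. The pads swing forward as they close: fully open they stand 13 mm farther back than shut.
Start: joints at [1.095, 0.313, 1.498, -0, 1.331, -0.223], TCP at [131.323, 508.316, 192.994] pointing down, gripper open.
Joint ranges: [-2.94, 2.94], [-0.97, 2.17], [0.19, 2.56], [-1.23, 4.37], [0.02, 3.11], [-2.88, 2.88]. Speed limits (rad/s): [2.39, 2.39, 3.01, 3.14, 3.14, 3.14].

INTERFACE

Orientations are given as a unit quaternion [w, x, y, z].
In Python, from rig import ctrl gives the robot as it stands.
- The arm moves only by the tool play_rows, never from a script. Its argument "motion" is a list of rows, each a list of 2 entries, a list of its own where there are three numbers: the shift along the tool's x, y, z in mm, then the turn, a rotation vector about the tool's x, y, z in degrees. A call has 1 to 20 rows; each row shifts and turns the commanded pose from where the row before left it, along the tool's axes as they then stand; what a row does not reach is not made up. A row lasts 1/12 s, in which the tool goes at most 41.7 mm and 7.16 degrees, less where a joint would pass 70% of its speed; a pose out of reach is approached as far as the arm can. A call with a gripper value outside its range is refused whole. "fingers" is the finger opening in mm, from 0 to 85.4, set as the call begins (left out, the last holds). The fingers move at their own pace and stop on an object; "squeeze" is the grip in N (left out, the last holds). Time passes only in rows, so rows that do not move let the fingers close. It gives the time, the measured TCP pose, the force and the opening at its end, in the units of the state.
- ctrl.sense(): the state, without advancing time (a new reading comes with each control period).
- ctrl.capture(name): name is "side" or "top" or "wrist"; returns the picture (420x560x3 uint8, red, green, blue); there is no depth.
- ctrl.get_calibration(name): a dict with "K" (3x3 intrinsics, pixels), "R" (3x3) and "t" (3): a world point X has camera coordinates R X + t; the wrist camera has in their place "tool_from_camera" (4x4, takes a point from camera to tool coordinates, whose origin is the TCP and whose axes are the tool frame's). Camera axes: x right, y down, z forward; pixel columns grow to the right and rows downward; lengths in mm; the calibration is good to about 2 mm. A picture is of the moment at which its call begins: read the wrist's pose just before it. get_calibration takes no time and is no camera call.
- ctrl.finish_job(): hands the job in, once; it reports no verdict.
Trained networks look in the newest picture that a camera, given by its name, has taken for a name from the list of things; names that differ only in an ending like _2 or _b are one class to them, and where a whole thing is asked for, a point or a joint stands for the part that bears it (a point fixed in the world has none). Each returns a list of dicts, best first, with "p" (0 to 1); they miss things now and then, are a little off and sometimes report something else, mostly with a low value. They report only what shows in the picture. A call takes as long as a camera call.
- ctrl.spot_in(camera, name): "position" ([column, row] as shares, 0 to 1, of the picture: columns of its width, rows of its height, amid what is visible of it).
The state is a dict: "time_s": time; "joints": joint angles; "dq": joint speeds; "tau": joint torques, N m; "eef_pos": TCP position; "ee_rot": TCP orientation; "force": force on the tool from outside, world axes, zero at the start; "wrist_torque": the same for the moment, N m; "grip_width": opening from 0.0 (shut) to 1.0 (fully open).
Only numpy, scipy, OpenCV 4.12 (cv2) and the standard library are available. Lean on these libraries where they do the work, as an engineer would, in place of code of your own. Each camera call takes 0.05 s, during which the arm holds its last target. There are 200 camera calls.

TASK

Push the dish carriage of the slide stage fully home against its stop under the clamp bridge, then turn the bridge's thumbscrew clockwise until it seats. Then back it off a quarter turn, so that the carriage stays home with a light running drag, and finish while still gripping the thumbscrew at that setting: do not let go. Do not shift the beaker and the flask that stand beside the stage.

Things in the scene. Friction and masses are not known exactly. Their poses are not given: they have to be found in the camera images.
- stage: The fixed slide stage: dark steel base 90 x 210 x 10 mm with aluminium guide rails, bolted to the worktop. Origin: centre of its underside on the worktop; its y axis runs along the rails toward the clamp bridge, z up. The bridge is a dark bar 84 mm (along x) x 32 mm (along y) across the rails, centred at y = +75 mm, top at z = 58 mm.
- carriage (a joint): Aluminium slide carriage, with a white petri dish (72 mm across, top 48 mm above the worktop) fixed on it. Value in m: distance still to go until home; 0 = home against the stop, 0.05 = fully out. It moves home along the stage's +y. It resists with about 2 N of friction and stays where it is left.
- push_post: Plain upright steel post on the carriage's end away from the bridge, for moving the carriage: 20 mm diameter, 50 mm tall, fixed to the carriage. Origin: centre of its foot, 34 mm above the worktop (post top at 84 mm). With the carriage home it stands at y = -37 mm in the stage's frame, 112 mm from the thumbscrew's axis.
- lock_screw (a joint): The thumbscrew, upright in the middle of the clamp bridge. Value in rad: 0 = seated (a firm stop), growing as it is turned counter-clockwise seen from above (loosening); clockwise tightens. 3.4 is the loose end stop. It starts 1.9 to 2.8 rad loose, needs about 0.05 N m to turn and stays where it is left. Its head does not rise or sink noticeably.
- wing: The flat steel finger tab of the thumbscrew: 36 mm long (its x axis) x 10 mm thick (its y axis) x 24 mm high, edges rounded; pinch it across its 10 mm thickness. Origin: centre of the tab, on the screw's axis, 84 mm above the worktop (tab from 72 to 96 mm, below it a round collar of 18 mm diameter down to the bridge top at 58 mm). z up; it turns with the screw. Tab parallel to the stage's x axis when seated.
- beaker: Small glass beaker, 51 mm wide, 66 mm tall, standing loose beside the stage on its -x side, to be left alone. Origin: centre of its underside.
- flask: Conical glass flask, 65 mm wide, 100 mm tall, standing loose beside the stage on its +x side, to be left alone. Origin: centre of its underside.

How it is judged:
By the outcome, as a careful person would: the job done as asked, in the order asked, and still so for the second after the job is handed in, while the arm keeps its last pose, push and grip.
It also fails if it takes over 58 s, if anything falls off the work surface, if the arm or the gripper's body presses on something with over 40 N, if the wrist force passes 120 N, or if a joint passes its speed limit or range.

## Working session

There is one attempt and no reset: what is moved stays moved. The work goes in short steps, Python scripts to look and compute and a tool call to move; the robot and the scene stay as the last step left them, time stands still between calls to the robot, and variables do not carry over. Pictures are saved under pics/ and viewed, about 8 in all and at most 12, crops included, and the job is handed in when it is done.

Besides the shell and the picture viewer there is one more tool, called after "Call:" by a JSON object that holds its "fn" and its "kwargs". play_rows: Moves the arm, as the interface text tells. Its arguments: {"type":"object","properties":{"motion":{"type":"array"},"fingers":{"type":"number"},"squeeze":{"type":"number"}},"required":["motion"]}

```bash
mkdir -p pics
cat > h.py <<'E'
import numpy as np, cv2
from rig import ctrl
def cam(n):
    c=ctrl.get_calibration(n); return np.array(c["K"]),c
def ray(n,px,st=None):
    K,c=cam(n); d=np.linalg.inv(K)@[px[0],px[1],1]
    if "R" in c:
        R=np.array(c["R"]);t=np.array(c["t"]).ravel(); return -R.T@t, R.T@d
    T=np.array(c["tool_from_camera"]); s=st; w,x,y,z=s["ee_rot"]
    from scipy.spatial.transform import Rotation as Ro
    R=Ro.from_quat([x,y,z,w]).as_matrix()
    return np.array(s["eef_pos"])+R@T[:3,3], R@T[:3,:3]@d
def at(n,px,z,st=None):
    o,d=ray(n,px,st); return o+d*(z-o[2])/d[2]
def snap(n,f):
    im=np.array(ctrl.capture(n)); cv2.imwrite("pics/"+f,im[:,:,::-1]); return im
E
python3 - <<'E'
from h import *
s=ctrl.sense(); print(s)
H=dict(stage=5,carriage=40,push_post=60,wing=84,beaker=33,flask=50)
for n in ["top","side"]:
    snap(n,n+"0.png")
    for k,z in H.items():
        for r in ctrl.spot_in(n,k)[:2]:
            p=np.array(r["position"])*[560,420]; print(n,k,round(r["p"],2),p.round(),at(n,p,z).round())
E
ls; cd pics; python3 -c "
import cv2,numpy as np
cv2.imwrite('both0.png',cv2.resize(np.hstack([cv2.imread('top0.png'),cv2.imread('side0.png')]),(800,300)))"
```

```text
{'time_s': 0.0, 'joints': array([ 1.09459334e+00,  3.13424681e-01,  1.49843819e+00,  1.63612581e-06,
        1.33093637e+00, -2.23385551e-01]), 'dq': array([-2.16718883e-05,  6.12909731e-04, -1.48789552e-03, -2.69314111e-04,
        1.11611904e-03,  1.87642838e-03]), 'tau': array([-1.41092904e-03, -4.12269080e+01, -2.59735537e+01, -2.82953542e-04,
        4.11071276e-03,  2.54248113e-05]), 'eef_pos': array([131.18867123, 508.04823922, 192.44762195]), 'ee_rot': array([ 2.53845828e-04,  7.90611390e-01,  6.12317945e-01, -5.47293973e-04]), 'force': array([-0.73979204,  0.02095118, -0.17325062]), 'wrist_torque': array([ 0.00174217,  0.01324779, -0.0235669 ]), 'grip_width': 1.0046198111685452}
top stage 0.88 [247. 239.] [497.  72.   5.]
top stage 0.35 [262. 234.] [508.  41.   5.]
top carriage 0.56 [266. 232.] [508.  32.  40.]
top push_post 0.59 [298. 227.] [517. -30.  60.]
top wing 0.43 [201. 237.] [492. 152.  84.]
top beaker 0.64 [220. 315.] [346. 116.  33.]
top beaker 0.61 [271. 171.] [635.  26.  33.]
top flask 0.85 [270. 171.] [630.  27.  50.]
side stage 0.95 [259. 224.] [498. 104.   5.]
side carriage 0.68 [265. 229.] [513.  27.  40.]
side push_post 0.56 [268. 237.] [523. -28.  60.]
side wing 0.76 [255. 176.] [489. 160.  84.]
side beaker 0.73 [181. 214.] [346.  97.  33.]
side flask 0.67 [336. 231.] [641.   3.  50.]
h.py
pics
```

View pics/top0.png

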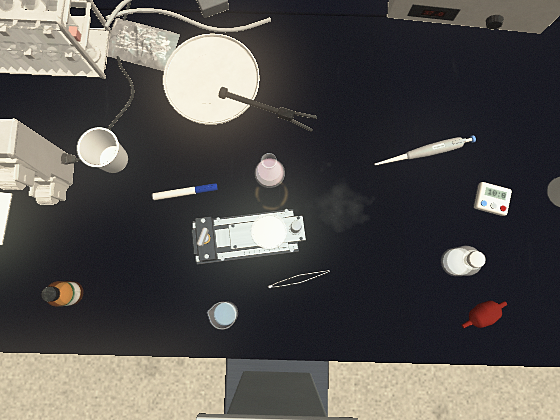

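View pics/side0.png

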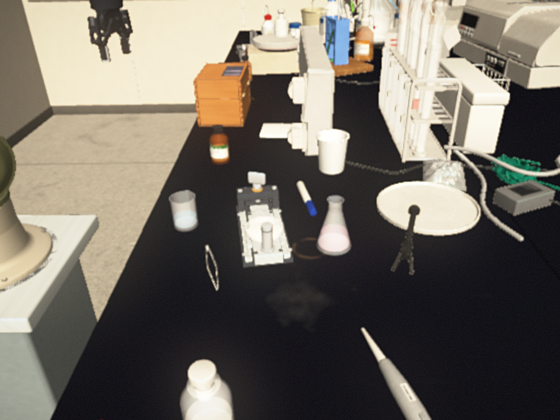

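Run:
```python
from h import *
print(np.array(ctrl.get_calibration("wrist")["tool_from_camera"]).round(2).tolist(), np.array(ctrl.get_calibration("wrist")["K"]).round(0).tolist())
def tri(a,b):
    (o1,d1),(o2,d2)=ray("top",a),ray("side",b)
    s=np.linalg.lstsq(np.c_[d1,-d2],o2-o1,rcond=None)[0]; p,q=o1+d1*s[0],o2+d2*s[1]; return ((p+q)/2).round(),np.linalg.norm(p-q).round(1)
print("post",tri((298,227),(267.5,237)),"wing",tri((203,236),(256,179)),"beaker",tri((222,315),(183,211)),"flask",tri((270,171),(336,231)))
```

```text
[[1.0, 0.0, 0.0, 1.06], [-0.0, 0.95, 0.31, -79.5], [-0.0, -0.31, 0.95, -180.27], [0.0, 0.0, 0.0, 1.0]] [[308.0, 0.0, 281.0], [0.0, 308.0, 213.0], [0.0, 0.0, 1.0]]
post (array([520., -30.,  61.]), np.float64(3.2)) wing (array([493., 149.,  82.]), np.float64(1.0)) beaker (array([346., 112.,  31.]), np.float64(0.4)) flask (array([639.,  28.,  33.]), np.float64(8.6))
```

Call:
{"fn": "play_rows", "kwargs": {"motion": [[[-19, 26, -5], [0, 0, 0]], [[-19, 26, -5], [0, 0, 0]], [[-19, 26, -5], [0, 0, 0]], [[-19, 26, -5], [0, 0, 0]], [[-19, 26, -5], [0, 0, 0]], [[-19, 26, -5], [0, 0, 0]], [[-19, 26, -5], [0, 0, 0]], [[-19, 26, -5], [0, 0, 0]], [[-19, 26, -5], [0, 0, 0]], [[-19, 26, -5], [0, 0, 0]], [[-19, 26, -5], [0, 0, 0]], [[-19, 26, -5], [0, 0, 0]], [[-19, 26, -5], [0, 0, 0]], [[-19, 26, -5], [0, 0, 0]], [[-19, 26, -5], [0, 0, 0]], [[-19, 26, -5], [0, 0, 0]], [[-19, 26, -5], [0, 0, 0]], [[-19, 26, -5], [0, 0, 0]]], "fingers": 0, "squeeze": 40}}

```text
time_s: 2.2
eef_pos: [499.7, 58.7, 283.3]
ee_rot: [0.0, 0.791, 0.612, 0.0]
force: [0.1, 0.0, 0.1]
grip_width: -0.002
```

Call:
{"fn": "play_rows", "kwargs": {"motion": [[[0, 0, 0], [0, 0, 6.8]], [[0, 0, 0], [0, 0, 6.8]], [[0, 0, 0], [0, 0, 6.8]], [[0, 0, 0], [0, 0, 6.8]], [[0, 0, 0], [0, 0, 6.8]], [[0, 0, 0], [0, 0, 6.8]], [[0, 0, 0], [0, 0, 6.8]], [[0, 0, 0], [0, 0, 6.8]], [[0, 0, 0], [0, 0, 6.8]], [[0, 0, 0], [0, 0, 6.8]], [[0, 0, 0], [0, 0, 0]]]}}

```text
time_s: 3.12
eef_pos: [498.9, 60.1, 283.0]
ee_rot: [0.0, 0.998, 0.063, -0.0]
force: [-0.4, 0.2, 0.1]
grip_width: -0.0
```

Run:
```python
from h import *
s=ctrl.sense(); snap("wrist","w1.png")
H=dict(stage=5,carriage=40,push_post=60,wing=84,beaker=33,flask=50)
for k,z in H.items():
    for r in ctrl.spot_in("wrist",k)[:2]:
        p=np.array(r["position"])*[560,420]; print(k,round(r["p"],2),p.round(),at("wrist",p,z,s).round())
```

```text
stage 0.75 [283. 154.] [501.  82.   5.]
carriage 0.6 [283. 186.] [505.  42.  40.]
push_post 0.91 [288. 237.] [520. -25.  60.]
wing 0.82 [287. 101.] [495. 153.  84.]
wing 0.68 [285. 155.] [501.  92.  84.]
beaker 0.85 [168. 120.] [341. 110.  33.]
flask 0.84 [369. 204.] [628.  34.  50.]
```

View pics/w1.png

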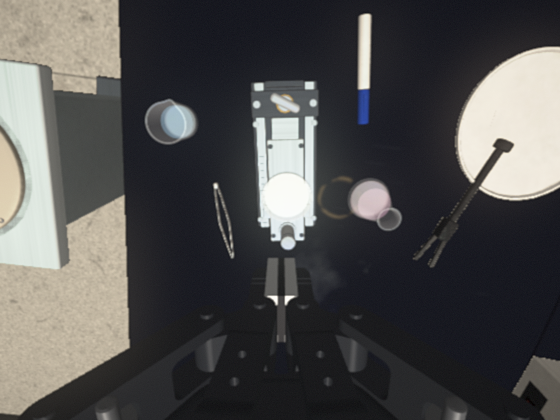

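Run:
```python
from h import *
s=ctrl.sense()
for n,p,z in [("wing",(285,102),96),("posttop",(288,243.5),84),("postfoot",(288,232),34),("stBL",(253,88),58),("stBR",(318,88),58),("stage end L",(260,228),10),("end R",(316,228),10),("brFL",(251,117),58),("brFR",(317,117),58)]: print(n,at("wrist",p,z,s).round(1))
im=cv2.imread("pics/w1.png"); cv2.imwrite("pics/w1c.png",cv2.resize(im[70:260,220:350],None,fx=3.1,fy=3.1,interpolation=cv2.INTER_CUBIC))
```

```text
wing [492.3 151.4  96. ]
posttop [520.8 -24.5  84. ]
postfoot [522.4 -27.7  34. ]
stBL [451.6 163.3  58. ]
stBR [530.4 173.8  58. ]
stage end L [479.6 -36.2  10. ]
end R [567.  -24.5  10. ]
brFL [452.7 129.3  58. ]
brFR [534.9 140.3  58. ]
```

View pics/w1c.png

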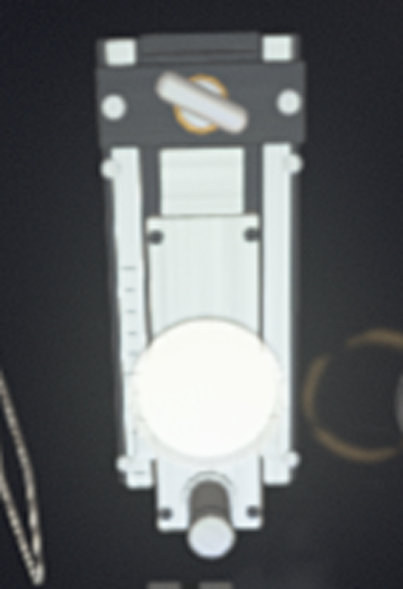

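Call:
{"fn": "play_rows", "kwargs": {"motion": [[[2.2, 27, 15], [0, 0, 0]], [[2.2, 27, 15], [0, 0, 0]], [[2.2, 27, 15], [0, 0, 0]], [[2.2, 27, 15], [0, 0, 0]], [[2.2, 27, 15], [0, 0, 0.8]], [[0, 0, 25], [0, 0, 0]], [[0, 0, 25], [0, 0, 0]], [[0, 0, 25], [0, 0, 0]], [[0, 0, 25], [0, 0, 0]], [[0, 0, 25], [0, 0, 0]], [[0, 0, 20], [0, 0, 0]], [[0, 0, 14], [0, 0, 0]], [[0, 0, 0], [0, 0, 0]], [[0, 0, 0], [0, 0, 0]]]}}

```text
time_s: 4.63
eef_pos: [527.4, -72.2, 49.0]
ee_rot: [-0.0, 0.998, 0.059, -0.0]
force: [0.3, 0.8, 0.8]
grip_width: 0.005
```

Run:
```python
from h import *
s=ctrl.sense(); im=snap("wrist","w2.png"); print(s["eef_pos"],s["force"])
```

```text
[527.41352245 -72.239324    48.99872588] [0.26305068 0.82109412 0.83381552]
```

View pics/w2.png

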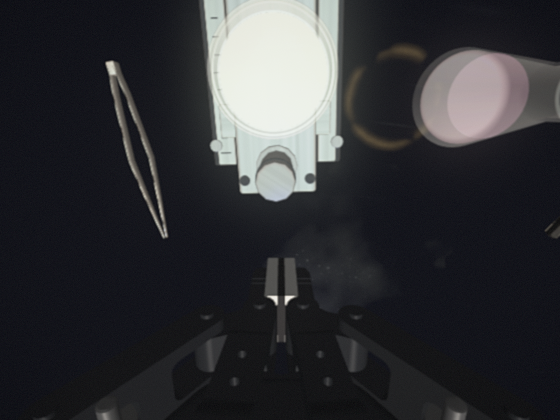

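Run:
```python
from h import *
s=ctrl.sense()
print(at("wrist",(275.5,181),84,s), [at("wrist",p,34,s).round(1) for p in [(240,193),(315,190),(216,146),(337,142)]])
```

```text
[520.36565722 -23.97246444  84.        ] [array([498.6, -45.6,  34. ]), array([547.2, -37.8,  34. ]), array([481.4, -17.1,  34. ]), array([556.1,  -5.8,  34. ])]
```

Call:
{"fn": "play_rows", "kwargs": {"motion": [[[0, -8, 0], [0, 0, -1.8]], [[0, -8, 0], [0, 0, 0]], [[0, -4, 0], [0, 0, 0]], [[0, -4, 0], [0, 0, 0]], [[0, -4, 0], [0, 0, 0]], [[0, -4, 0], [0, 0, 0]], [[0, -4, 0], [0, 0, 0]], [[0, -4, 0], [0, 0, 0]], [[0, -4, 0], [0, 0, 0]], [[0, -4, 0], [0, 0, 0]], [[0, -4, 0], [0, 0, 0]], [[0, -4, 0], [0, 0, 0]]]}}

```text
time_s: 5.68
eef_pos: [519.4, -16.5, 49.0]
ee_rot: [0.0, 0.997, 0.074, -0.0]
force: [0.6, -0.5, -0.4]
grip_width: 0.0
```

Call:
{"fn": "play_rows", "kwargs": {"motion": [[[0, -3, 0], [0, 0, 0]], [[0, -3, 0], [0, 0, 0]], [[0, -3, 0], [0, 0, 0]], [[0, -3, 0], [0, 0, 0]], [[0, -3, 0], [0, 0, 0]], [[0, -3, 0], [0, 0, 0]]]}}

```text
time_s: 6.18
eef_pos: [516.7, 1.2, 49.0]
ee_rot: [0.0, 0.997, 0.074, -0.0]
force: [0.6, 0.1, 0.3]
grip_width: -0.003
```

Run:
```python
from h import *
s=ctrl.sense(); snap("wrist","w3.png"); print(s["eef_pos"],s["force"])
for k,z in dict(push_post=60,wing=90).items():
  for r in ctrl.spot_in("wrist",k)[:2]:
    p=np.array(r["position"])*[560,420]; print(k,round(r["p"],2),p.round(),at("wrist",p,z,s).round())
```

```text
[516.71906485   1.20753725  48.99935036] [0.58887596 0.07604287 0.33864957]
push_post 0.4 [266. 260.] [509.  -5.  60.]
```

View pics/w3.png

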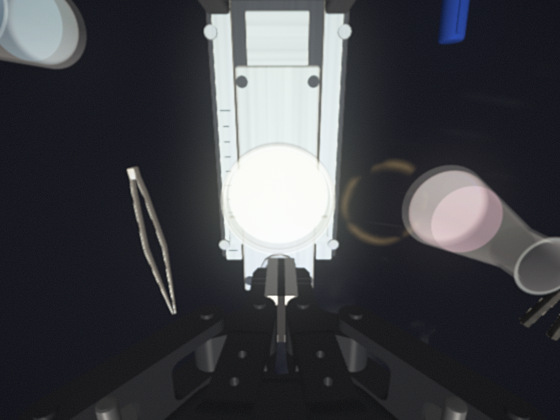

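Run:
```python
from h import *
s=ctrl.sense(); K,c=cam("wrist"); T=np.linalg.inv(np.array(c["tool_from_camera"]))
for q in [(0,0,0),(0,-11,0),(0,11,0),(0,-21,-35),(0,0,-19)]:
    v=K@(T@[*q,1])[:3]; print(q,(v/v[2])[:2].round())
print([at("wrist",p,34,s).round(1) for p in [(247,289),(313,286),(224,244),(334,244)]])
im=cv2.imread("pics/w3.png"); cv2.imwrite("pics/w3c.png",cv2.resize(im[225:325,210:350],None,fx=4,fy=4,interpolation=cv2.INTER_CUBIC))
```

```text
(0, 0, 0) [280. 245.]
(0, -11, 0) [280. 229.]
(0, 11, 0) [280. 261.]
(0, -21, -35) [279. 235.]
(0, 0, -19) [279. 258.]
[array([499.4, -43.5,  34. ]), array([546.4, -33.9,  34. ]), array([479.6, -10.5,  34. ]), array([554.7,   0.8,  34. ])]
```

View pics/w3c.png

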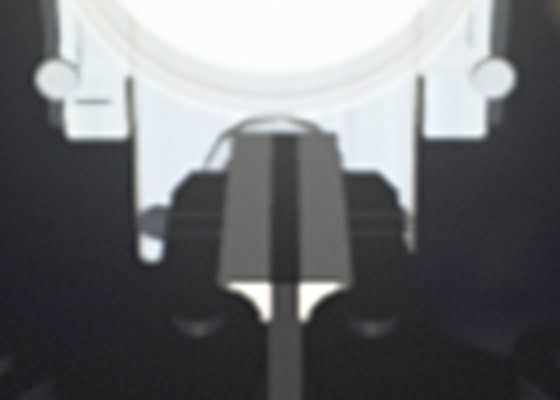

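Run:
```python
from h import *
a=snap("top","t4.png"); b=snap("side","s4.png"); s=ctrl.sense()
c=[]
for n,im in(("top",a),("side",b)):
    K,q=cam(n); 
    for w in [s["eef_pos"],(520.4,-24,84),(520.4,-24,34)]:
        v=K@(np.array(q["R"])@w+np.array(q["t"]).ravel()); print(n,np.round(w),(v/v[2])[:2].round(1))
A=cv2.resize(a[190:290,170:330],None,fx=3.5,fy=3.5,interpolation=cv2.INTER_CUBIC)
B=cv2.resize(b[150:290,220:300],None,fx=2.5,fy=2.5,interpolation=cv2.INTER_CUBIC)
cv2.imwrite("pics/ts4.png",np.hstack([A,B])[:,:,::-1]); print(A.shape,B.shape)
```

```text
top [517.   1.  49.] [281.8 228. ]
top [520. -24.  84.] [295.3 224.1]
top [520. -24.  34.] [294.2 227.5]
side [517.   1.  49.] [265.8 233.1]
side [520. -24.  84.] [266.6 223.7]
side [520. -24.  34.] [267.7 248.1]
(350, 560, 3) (350, 200, 3)
```

View pics/ts4.png

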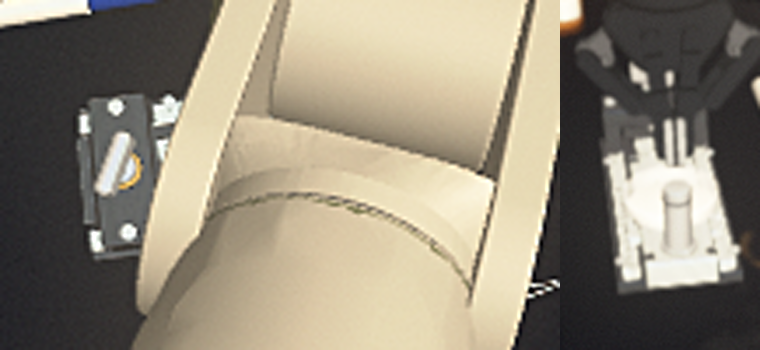

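Call:
{"fn": "play_rows", "kwargs": {"motion": [[[0, 10, 0], [0, 0, 0]], [[0, 10, 0], [0, 0, 0]], [[0, 10, 0], [0, 0, 0]], [[0, 10, 0], [0, 0, 0]], [[0, 10, 0], [0, 0, 0]], [[0, 10, 0], [0, 0, 0]], [[0, 10, 0], [0, 0, 0]], [[0, 5, 0], [0, 0, 0]], [[0, 0, 0], [0, 0, 0]]]}}

```text
time_s: 7.18
eef_pos: [528.0, -74.4, 49.0]
ee_rot: [0.0, 0.997, 0.074, 0.0]
force: [0.4, -0.0, -0.2]
grip_width: -0.004
```

Run:
```python
from h import *
s=ctrl.sense(); b=snap("side","s5.png"); print(s["eef_pos"],s["force"])
K,q=cam("side")
for dz in (0,20,40,60,80):
    w=s["eef_pos"]+[0,0,dz]; v=K@(np.array(q["R"])@w+np.array(q["t"]).ravel()); print(dz,(v/v[2])[:2].round(1))
cv2.imwrite("pics/s5c.png",cv2.resize(b[150:290,200:340],None,fx=4,fy=4,interpolation=cv2.INTER_CUBIC)[:,:,::-1])
```

```text
[528.04678259 -74.41391311  48.96800358] [ 0.39404683 -0.04577549 -0.17559858]
0 [270.9 258.2]
20 [270.5 248.1]
40 [270.1 237.8]
60 [269.7 227.1]
80 [269.3 216.2]
```

View pics/s5c.png

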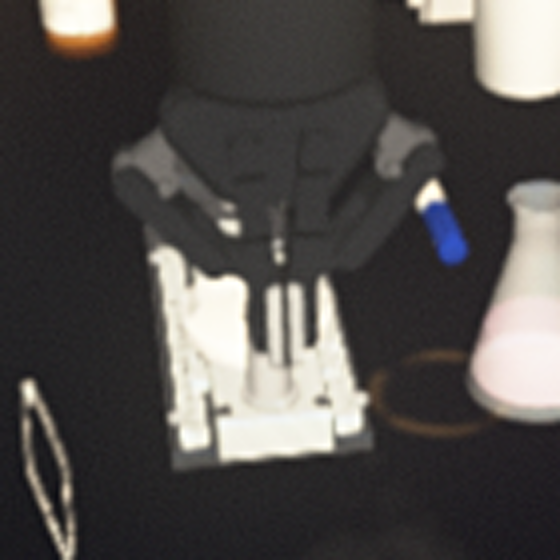

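Call:
{"fn": "play_rows", "kwargs": {"motion": [[[0, 0, 10], [0, 0, 0]], [[0, 0, 10], [0, 0, 0]], [[0, 0, 8], [0, 0, 0]], [[0, -8, 0], [0, 0, 0]], [[0, -8, 0], [0, 0, 0]], [[0, -4, 0], [0, 0, 0]], [[0, -3, 0], [0, 0, 0]], [[0, -3, 0], [0, 0, 0]], [[0, -3, 0], [0, 0, 0]], [[0, -3, 0], [0, 0, 0]], [[0, -3, 0], [0, 0, 0]]]}}

```text
time_s: 8.15
eef_pos: [522.9, -38.7, 21.3]
ee_rot: [0.0, 0.997, 0.074, 0.0]
force: [0.8, -2.7, 1.8]
grip_width: 0.004
```

Call:
{"fn": "play_rows", "kwargs": {"motion": [[[0, -3, 0], [0, 0, 0]], [[0, -3, 0], [0, 0, 0]], [[0, -3, 0], [0, 0, 0]]]}}

```text
time_s: 8.4
eef_pos: [521.5, -29.6, 21.1]
ee_rot: [0.0, 0.997, 0.074, 0.0]
force: [0.1, -2.1, 0.7]
grip_width: 0.006
```

Call:
{"fn": "play_rows", "kwargs": {"motion": [[[0, -4, 0], [0, 0, 0]], [[0, -4, 0], [0, 0, 0]], [[0, -4, 0], [0, 0, 0]], [[0, -4, 0], [0, 0, 0]], [[0, -4, 0], [0, 0, 0]], [[0, -4, 0], [0, 0, 0]], [[0, -2, 0], [0, 0, 0]]]}}

```text
time_s: 8.98
eef_pos: [518.5, -8.7, 21.3]
ee_rot: [0.005, 0.997, 0.076, 0.001]
force: [0.0, -43.3, -4.5]
grip_width: -0.002
```

Call:
{"fn": "play_rows", "kwargs": {"motion": [[[0, -2, 0], [0, 0, 0]], [[0, -2, 0], [0, 0, 0]], [[0, -2, 0], [0, 0, 0]]]}}

```text
time_s: 9.23
eef_pos: [518.6, -8.8, 21.5]
ee_rot: [0.009, 0.997, 0.076, 0.001]
force: [-1.5, -78.8, -8.8]
grip_width: -0.0
```

Call:
{"fn": "play_rows", "kwargs": {"motion": [[[0, -2, 0], [0, 0, 0]], [[0, -2, 0], [0, 0, 0]], [[0, -1, 0], [0, 0, 0]]]}}

```text
time_s: 9.48
eef_pos: [518.7, -8.8, 21.7]
ee_rot: [0.013, 0.997, 0.076, 0.002]
force: [-0.6, -103.6, -12.2]
grip_width: -0.001
```

Call:
{"fn": "play_rows", "kwargs": {"motion": [[[0, 8, 0], [0, 0, 0]], [[0, 8, 0], [0, 0, 0]], [[0, 8, 0], [0, 0, 0]], [[0, 8, 0], [0, 0, 0]], [[0, 0, -25], [0, 0, 0]], [[0, 0, -40], [0, 0, 0]], [[0, 0, -40], [0, 0, 0]], [[0, 0, -40], [0, 0, 0]], [[0, 0, -20], [0, 0, 0]], [[0, -30, 0], [0, 0, 0]], [[0, -30, 0], [0, 0, 0]], [[0, -20, 0], [0, 0, 0]], [[0, 0, 0], [0, 0, 0]]], "fingers": 85}}

```text
time_s: 10.57
eef_pos: [507.7, 57.9, 186.0]
ee_rot: [-0.001, 0.997, 0.076, -0.0]
force: [0.4, -1.0, 0.2]
grip_width: 0.995
```

Run:
```python
from h import *
s=ctrl.sense(); im=snap("wrist","w6.png"); print(s["eef_pos"],s["ee_rot"],s["force"])
for k,z in dict(push_post=60,wing=90,flask=50,beaker=33).items():
  for r in ctrl.spot_in("wrist",k)[:2]:
    p=np.array(r["position"])*[560,420]; print(k,round(r["p"],2),p.round(),at("wrist",p,z,s).round())
```

```text
[507.71987706  57.8844371  185.97932403] [-6.79250859e-04  9.97081364e-01  7.63424547e-02 -3.50321393e-04] [ 0.42932056 -0.9727705   0.15221435]
push_post 0.7 [280. 237.] [515.  12.  60.]
wing 0.71 [277.  96.] [491. 150.  90.]
beaker 0.88 [129. 116.] [342. 110.  33.]
beaker 0.47 [277. 178.] [502.  69.  33.]
```

View pics/w6.png

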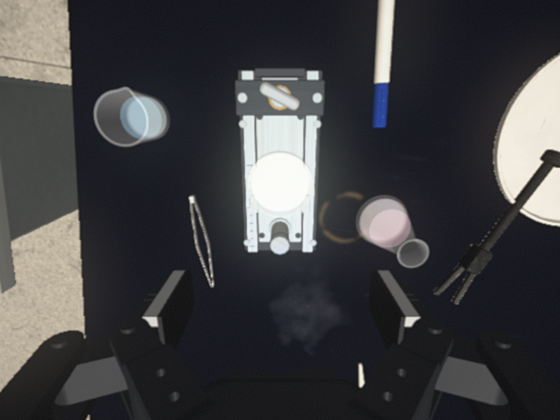

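Run:
```python
from h import *
im=cv2.imread("pics/w6.png")[60:260,225:335]; a=cv2.resize(im,None,fx=3,fy=3,interpolation=cv2.INTER_CUBIC)
a=(255*(a/255.)**1.6).astype(np.uint8)
b=cv2.resize(cv2.imread("pics/w1.png")[70:260,230:340],None,fx=3.1,fy=3.1,interpolation=cv2.INTER_CUBIC)
b=(255*(b/255.)**1.6).astype(np.uint8)
b=cv2.resize(b,(341,600)); print(a.shape,b.shape); cv2.imwrite("pics/cmp.png",np.hstack([a,b]))
```

```text
(600, 330, 3) (600, 341, 3)
```

View pics/cmp.png

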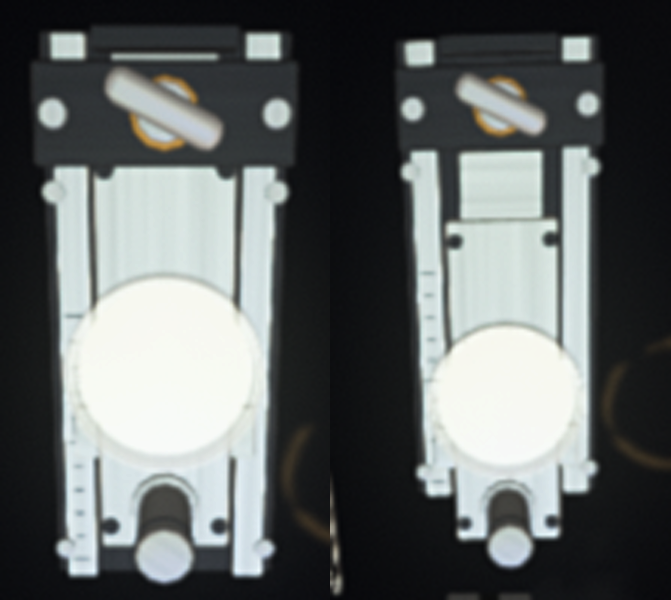

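Run:
```python
from h import *
s=ctrl.sense(); w=at("wrist",(279.5,96.7),96,s); a=np.radians(8.7); X=np.array([np.cos(a),np.sin(a)]);Y=np.array([-X[1],X[0]])
def st(n,c,z):
    p=at("wrist",(225+c[0]/3,60+c[1]/3),z,s); d=(p-w)[:2]; print(n,p.round(1),"stage x %.1f y %.1f"%(d@X,75+d@Y))
print(w)
st("bridge rear L",(32,62),58);st("bridge rear R",(297,65),58);st("bridge fr L",(35,165),58);st("fr R",(293,166),58)
st("strip far",(165,53),34);st("strip near",(165,60),34);st("bar far",(165,25),34);st("front bolts",(165,168),34)
st("dish c",(167,365),48);st("foot ring c",(165,500),34);st("post top",(164,556),84);st("carr rear",(165,545),34)
for z in(10,25,34): st("rail end z%d"%z,(165,575),z)
```

```text
[494.85358772 145.21194721  96.        ]
bridge rear L [452.4 154.6  58. ] stage x -40.6 y 90.7
bridge rear R [533.2 165.8  58. ] stage x 41.0 y 89.6
bridge fr L [456.5 124.6  58. ] stage x -41.1 y 60.5
fr R [537.6 136.5  58. ] stage x 41.0 y 59.9
strip far [492.1 165.5  34. ] stage x 0.3 y 95.4
strip near [492.4 163.3  34. ] stage x 0.3 y 93.3
bar far [490.8 173.8  34. ] stage x 0.4 y 103.9
front bolts [497.4 129.6  34. ] stage x 0.2 y 59.1
dish c [507.8  64.6  48. ] stage x 0.7 y -6.6
foot ring c [515.3   9.3  34. ] stage x -0.3 y -62.5
post top [515.3   8.3  84. ] stage x -0.5 y -63.5
carr rear [518.1  -9.3  34. ] stage x -0.4 y -81.2
rail end z10 [521.6 -33.2  10. ] stage x -0.6 y -105.4
rail end z25 [520.6 -26.2  25. ] stage x -0.5 y -98.3
rail end z34 [520. -22.  34.] stage x -0.4 y -94.1
```

Call:
{"fn": "play_rows", "kwargs": {"motion": [[[0, 32, 0], [0, 0, 0]], [[0, 32, 0], [0, 0, 0]], [[0, 30, 0], [0, 0, 0]], [[0, 0, 30], [0, 0, 0]], [[0, 0, 30], [0, 0, 0]], [[0, 0, 30], [0, 0, 0]], [[0, 0, 30], [0, 0, 0]], [[0, 0, 20], [0, 0, 0]], [[0, 0, 13], [0, 0, 0]], [[0, 0, 0], [0, 0, 0]], [[0, -6, 0], [0, 0, 0]], [[0, -6, 0], [0, 0, 0]], [[0, -6, 0], [0, 0, 0]]], "fingers": 0}}

```text
time_s: 11.9
eef_pos: [520.6, -20.5, 34.1]
ee_rot: [0.0, 0.997, 0.074, 0.001]
force: [0.9, -1.1, 0.5]
grip_width: -0.004
```

Call:
{"fn": "play_rows", "kwargs": {"motion": [[[0, -2, 0], [0, 0, 0]], [[0, -2, 0], [0, 0, 0]], [[0, -2, 0], [0, 0, 0]], [[0, -1, 0], [0, 0, 0]]]}}

```text
time_s: 12.23
eef_pos: [519.1, -13.6, 33.2]
ee_rot: [0.0, 0.997, 0.074, 0.0]
force: [-0.2, 0.3, 0.0]
grip_width: 0.0
```

Call:
{"fn": "play_rows", "kwargs": {"motion": [[[0, -2, 0], [0, 0, 0]], [[0, -1, 0], [0, 0, 0]], [[0, -1, 0], [0, 0, 0]]]}}

```text
time_s: 12.48
eef_pos: [518.4, -9.9, 33.0]
ee_rot: [0.0, 0.997, 0.074, -0.0]
force: [0.2, 0.9, -0.0]
grip_width: 0.004
```

Call:
{"fn": "play_rows", "kwargs": {"motion": [[[0, -1, 0], [0, 0, 0]], [[0, -1, 0], [0, 0, 0]]]}}

```text
time_s: 12.65
eef_pos: [518.3, -8.7, 33.1]
ee_rot: [0.001, 0.997, 0.074, 0.0]
force: [-0.6, -9.3, -1.7]
grip_width: 0.004
```

Call:
{"fn": "play_rows", "kwargs": {"motion": [[[0, -1, 0], [0, 0, 0]], [[0, -1, 0], [0, 0, 0]]]}}

```text
time_s: 12.82
eef_pos: [518.3, -8.6, 33.1]
ee_rot: [0.002, 0.997, 0.075, 0.0]
force: [0.2, -19.8, -2.5]
grip_width: 0.001
```

Run:
```python
from h import *
a=cv2.cvtColor(cv2.imread("pics/w1.png"),cv2.COLOR_BGR2GRAY); b=cv2.cvtColor(cv2.imread("pics/w6.png"),cv2.COLOR_BGR2GRAY)
print("w1 col",a[76:96,285]); print("w6 col",b[64:86,280])
s=ctrl.sense(); s["eef_pos"]=np.array([507.72,57.88,185.98]); s["ee_rot"]=[0,0.99708,0.07634,0]
P=[at("wrist",(225+c[0]/3,60+c[1]/3),96,s)[:2] for c in((110,80),(218,140))]; d=P[1]-P[0]; print(P,np.linalg.norm(d),"tab angle",np.degrees(np.arctan2(d[1],d[0])),"mid",(P[0]+P[1])/2)
# robust: threshold tab in w6
c=b[80:115,255:305]; m=np.argwhere(b[84:111,258:302]>120)+[84,258]
K,q=cam("wrist"); T=np.linalg.inv(np.array(q["tool_from_camera"]))
for x in(-42,42):
  for z in(0,-13,-35,-48):
    v=K@(T@[x,-11,z,1])[:3]; print(x,z,(v/v[2])[:2].round())
```

```text
w1 col [ 34  36  35  35  52  83  90  91  90  88  75  79  90  89  80  87  91  97
 126 165]
w6 col [ 33  36  34  40  63  84  90  89  89  91  91  81  69 114 185 178 115  85
  91  91 104 140]
[array([477.81727627, 154.68388355]), array([509.40135187, 143.98314898])] 33.3475569091593 tab angle -18.71646121803068 mid [493.60931407 149.33351626]
-42 0 [213. 229.]
-42 -13 [208. 237.]
-42 -35 [198. 253.]
-42 -48 [191. 265.]
42 0 [347. 229.]
42 -13 [351. 237.]
42 -35 [360. 253.]
42 -48 [367. 265.]
```

Call:
{"fn": "play_rows", "kwargs": {"motion": [[[0, 6, 0], [0, 0, 0]], [[0, 12, 0], [0, 0, 0]], [[0, 12, 0], [0, 0, 0]], [[0, 0, -20], [0, 0, 0]], [[0, 0, -40], [0, 0, 0]], [[0, 0, -40], [0, 0, 0]], [[0, 0, -20], [0, 0, 0]]], "fingers": 60}}

```text
time_s: 13.4
eef_pos: [523.6, -36.9, 157.5]
ee_rot: [0.001, 0.997, 0.074, 0.003]
force: [0.8, -0.7, -0.3]
grip_width: 0.702
```

Call:
{"fn": "play_rows", "kwargs": {"motion": [[[0, -20, 0], [0, 0, 0]], [[0, -30, 0], [0, 0, 0]], [[0, -30, 0], [0, 0, 0]], [[0, -30, 0], [0, 0, 0]], [[0, 0, 0], [0, 0, -7]], [[0, 0, 0], [0, 0, -7]], [[0, 0, 0], [0, 0, -7]], [[0, 0, 0], [0, 0, -7]], [[0, 0, 0], [0, 0, -7]], [[0, 0, 0], [0, 0, -7]], [[0, 0, 0], [0, 0, -7]], [[0, 0, 0], [0, 0, -7]], [[0, 0, 0], [0, 0, -6.8]], [[0, 0, 0], [0, 0, 0]], [[0, 0, 0], [0, 0, 0]]], "fingers": 50}}

```text
time_s: 14.65
eef_pos: [506.1, 72.6, 153.0]
ee_rot: [-0.0, 0.814, 0.581, -0.0]
force: [-0.3, -0.2, 0.1]
grip_width: 0.582
```

```bash
cat >> h.py <<'E'
def tang(s):
    w,x,y,z=s["ee_rot"]; return np.degrees(2*np.arctan2(y,x))
def goto(s,p):
    a=np.radians(tang(s)); d=np.array(p)-np.array(s["eef_pos"]); X=np.array([np.cos(a),np.sin(a)]); Y=np.array([X[1],-X[0]])
    return (d[:2]@X).round(1),(d[:2]@Y).round(1),(-d[2]).round(1)
E
python3 - <<'E'
from h import *
s=ctrl.sense(); im=snap("wrist","w7.png"); print(s["eef_pos"],tang(s),s["joints"][5])
for r in ctrl.spot_in("wrist","wing")[:2]:
    p=np.array(r["position"])*[560,420]; print(round(r["p"],2),p.round(),at("wrist",p,88,s).round(1))
print(goto(s,(493.4,149.6,120)))
E
```

```text
[506.11267873  72.6160432  152.98926813] 71.08038735584107 -1.327668405648149
0.97 [364. 164.] [489.9 149.5  88. ]
(np.float64(68.7), np.float64(-37.0), np.float64(33.0))
```

Call:
{"fn": "play_rows", "kwargs": {"motion": [[[17, -9.6, 0], [0, 0, 0]], [[17, -9.6, 0], [0, 0, 0]], [[17, -9.6, 0], [0, 0, 0]], [[17, -9.6, 0], [0, 0, 0]], [[0, 0, 16], [0, 0, 0]], [[0, 0, 16], [0, 0, 0]], [[0, 0, 0], [0, 0, 0]], [[0, 0, 0], [0, 0, 0]]]}}

```text
time_s: 15.42
eef_pos: [491.2, 149.7, 120.9]
ee_rot: [-0.0, 0.813, 0.582, -0.001]
force: [0.2, 0.7, 0.3]
grip_width: 0.584
```

Run:
```python
from h import *
s=ctrl.sense(); im=snap("wrist","w8.png"); print(s["eef_pos"],tang(s))
for r in ctrl.spot_in("wrist","wing")[:2]:
    p=np.array(r["position"])*[560,420]; print(round(r["p"],2),p.round(),at("wrist",p,88,s).round(1),at("wrist",p,96,s).round(1))
```

```text
[491.17083719 149.73089603 120.89974141] 71.22587366519664
0.71 [281. 223.] [490.3 151.7  88. ] [487.5 152.6  96. ]
```

View pics/w8.png

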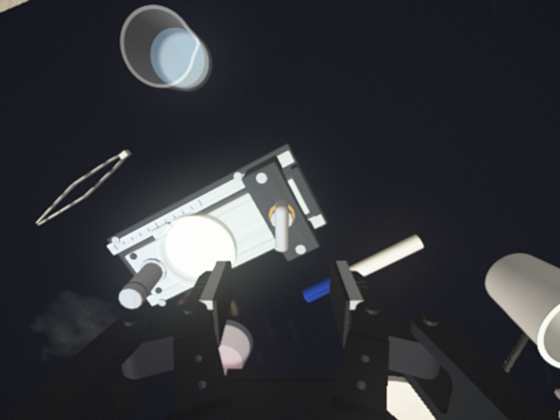

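Call:
{"fn": "play_rows", "kwargs": {"motion": [[[0, 0, 20], [0, 0, 0]], [[0, 0, 20], [0, 0, 0]], [[0, 0, 20], [0, 0, 0]], [[0, 0, 13], [0, 0, 0]], [[0, 0, 8], [0, 0, 0]], [[0, 0, 0], [0, 0, 0]]]}}

```text
time_s: 16.02
eef_pos: [491.1, 149.7, 39.4]
ee_rot: [-0.0, 0.813, 0.583, -0.001]
force: [-0.1, -0.0, -0.5]
grip_width: 0.585
```

Call:
{"fn": "play_rows", "kwargs": {"motion": [[[0, 0, 0], [0, 0, 0]], [[0, 0, 0], [0, 0, 0]], [[0, 0, 0], [0, 0, 0]], [[0, 0, 0], [0, 0, 0]], [[0, 0, 0], [0, 0, 0]], [[0, 0, 0], [0, 0, 0]]], "fingers": 0, "squeeze": 50}}

```text
time_s: 16.52
eef_pos: [492.0, 150.0, 41.1]
ee_rot: [0.001, 0.812, 0.583, 0.001]
force: [-1.0, 0.2, 6.5]
grip_width: 0.102
```

Call:
{"fn": "play_rows", "kwargs": {"motion": [[[0, 0, 0], [0, 0, 6]], [[0, 0, 0], [0, 0, 6]], [[0, 0, 0], [0, 0, 6]], [[0, 0, 0], [0, 0, 6]], [[0, 0, 0], [0, 0, 6]], [[0, 0, 0], [0, 0, 0]]]}}

```text
time_s: 17.02
eef_pos: [492.1, 150.1, 41.1]
ee_rot: [0.0, 0.937, 0.35, 0.001]
force: [0.6, 1.8, 5.9]
grip_width: 0.101
```

Run:
```python
from h import *
s=ctrl.sense(); print(s["eef_pos"].round(1),tang(s).round(1),s["force"].round(1),s["wrist_torque"].round(2),s["grip_width"].round(3),s["joints"].round(2))
```

```text
Traceback (most recent call last):
AttributeError: 'float' object has no attribute 'round'
```

```bash
cat >> h.py <<'E'
def rep():
    s=ctrl.sense(); f=lambda k,n:np.round(s[k],n)
    print(f("time_s",2),f("eef_pos",1),"ang",round(tang(s),1),"F",f("force",1),"T",f("wrist_torque",3),"w",f("grip_width",3),"j",f("joints",2))
E
python3 -c "from h import *; rep()"
```

```text
17.02 [492.1 150.1  41.1] ang 41.0 F [0.6 1.8 5.9] T [0.149 0.117 0.024] w 0.101 j [ 0.07  0.46  1.71  0.    0.96 -0.65]
```

Call:
{"fn": "play_rows", "kwargs": {"motion": [[[0, 0, 0], [0, 0, 6]], [[0, 0, 0], [0, 0, 6]], [[0, 0, 0], [0, 0, 6]], [[0, 0, 0], [0, 0, 6]], [[0, 0, 0], [0, 0, 6]], [[0, 0, 0], [0, 0, 6]], [[0, 0, 0], [0, 0, 6]], [[0, 0, 0], [0, 0, 6]], [[0, 0, 0], [0, 0, 6]], [[0, 0, 0], [0, 0, 6]], [[0, 0, 0], [0, 0, 6]], [[0, 0, 0], [0, 0, 6]], [[0, 0, 0], [0, 0, 6]], [[0, 0, 0], [0, 0, 6]], [[0, 0, 0], [0, 0, 6]], [[0, 0, 0], [0, 0, 6]], [[0, 0, 0], [0, 0, 0]]]}}

```text
time_s: 18.43
eef_pos: [492.5, 150.1, 41.1]
ee_rot: [-0.001, 0.887, -0.461, 0.001]
force: [1.9, 1.5, 6.4]
grip_width: 0.104
```

```bash
python3 -c "from h import *; rep()"
```

```text
18.43 [492.5 150.1  41.1] ang -54.9 F [1.9 1.5 6.4] T [ 0.191 -0.168  0.017] w 0.104 j [0.07 0.46 1.71 0.   0.96 1.03]
```

Call:
{"fn": "play_rows", "kwargs": {"motion": [[[0, 0, 0], [0, 0, 5]], [[0, 0, 0], [0, 0, 5]], [[0, 0, 0], [0, 0, 5]], [[0, 0, 0], [0, 0, 3]], [[0, 0, 0], [0, 0, 3]], [[0, 0, 0], [0, 0, 0]]]}}

```text
time_s: 18.93
eef_pos: [492.6, 150.0, 41.1]
ee_rot: [-0.001, 0.79, -0.614, 0.001]
force: [1.9, 0.2, 6.8]
grip_width: 0.098
```

```bash
python3 -c "from h import *; rep()"
```

```text
18.93 [492.6 150.   41.1] ang -75.7 F [1.9 0.2 6.8] T [ 0.068 -0.233 -0.025] w 0.098 j [0.07 0.46 1.71 0.   0.96 1.39]
```

Call:
{"fn": "play_rows", "kwargs": {"motion": [[[0, 0, 0], [0, 0, 2]], [[0, 0, 0], [0, 0, 2]], [[0, 0, 0], [0, 0, 0]]]}}

```text
time_s: 19.18
eef_pos: [492.5, 149.9, 41.1]
ee_rot: [-0.001, 0.768, -0.64, 0.001]
force: [1.6, 0.6, 6.3]
grip_width: 0.099
```

```bash
python3 -c "from h import *; rep()"
```

```text
19.18 [492.5 149.9  41.1] ang -79.6 F [1.6 0.6 6.3] T [ 0.078 -0.205 -0.015] w 0.099 j [0.07 0.46 1.71 0.   0.96 1.46]
```

Call:
{"fn": "play_rows", "kwargs": {"motion": [[[0, 0, 0], [0, 0, 2]], [[0, 0, 0], [0, 0, 2]], [[0, 0, 0], [0, 0, 0]]]}}

```text
time_s: 19.43
eef_pos: [492.6, 149.9, 41.1]
ee_rot: [-0.001, 0.746, -0.666, 0.001]
force: [1.8, 0.7, 5.8]
grip_width: 0.099
```

```bash
python3 -c "from h import *; rep()"
```

```text
19.43 [492.6 149.9  41.1] ang -83.6 F [1.8 0.7 5.8] T [ 0.116 -0.269  0.649] w 0.099 j [ 0.07  0.46  1.71 -0.    0.96  1.53]
```

Call:
{"fn": "play_rows", "kwargs": {"motion": [[[0, 0, 0], [0, 0, 2]], [[0, 0, 0], [0, 0, 2]], [[0, 0, 0], [0, 0, 0]]]}}

```text
time_s: 19.68
eef_pos: [492.6, 149.9, 41.2]
ee_rot: [-0.001, 0.723, -0.691, 0.001]
force: [2.0, 0.8, 6.6]
grip_width: 0.098
```

```bash
python3 -c "from h import *; rep()"
```

```text
19.68 [492.6 149.9  41.2] ang -87.4 F [2.  0.8 6.6] T [ 0.109 -0.243  1.381] w 0.098 j [ 0.07  0.46  1.71 -0.    0.96  1.6 ]
```

Call:
{"fn": "play_rows", "kwargs": {"motion": [[[0, 0, 0], [0, 0, -2.5]], [[0, 0, 0], [0, 0, -2.5]], [[0, 0, 0], [0, 0, 0]]]}}

```text
time_s: 19.93
eef_pos: [492.5, 149.9, 41.1]
ee_rot: [-0.001, 0.753, -0.658, 0.001]
force: [2.1, 0.8, 5.1]
grip_width: 0.103
```

```bash
python3 -c "from h import *; rep()"
```

```text
19.93 [492.5 149.9  41.1] ang -82.4 F [2.1 0.8 5.1] T [ 0.028 -0.237  0.288] w 0.103 j [ 0.07  0.46  1.71 -0.    0.96  1.51]
```

Call:
{"fn": "play_rows", "kwargs": {"motion": [[[0, 0, 0], [0, 0, -1.5]], [[0, 0, 0], [0, 0, 0]]]}}

```text
time_s: 20.1
eef_pos: [492.5, 149.9, 41.1]
ee_rot: [-0.001, 0.761, -0.649, 0.001]
force: [1.8, 1.7, 5.6]
grip_width: 0.098
```

```bash
python3 -c "from h import *; rep()"
```

```text
20.1 [492.5 149.9  41.1] ang -81.0 F [1.8 1.7 5.6] T [ 0.131 -0.214  0.017] w 0.098 j [0.07 0.46 1.71 0.   0.96 1.48]
```

Call:
{"fn": "play_rows", "kwargs": {"motion": [[[0, 0, 0], [0, 0, -6]], [[0, 0, 0], [0, 0, -6]], [[0, 0, 0], [0, 0, -6]], [[0, 0, 0], [0, 0, -6]], [[0, 0, 0], [0, 0, -6]], [[0, 0, 0], [0, 0, -6]], [[0, 0, 0], [0, 0, -6]], [[0, 0, 0], [0, 0, -6]], [[0, 0, 0], [0, 0, -6]], [[0, 0, 0], [0, 0, -6]], [[0, 0, 0], [0, 0, -6]], [[0, 0, 0], [0, 0, -6]], [[0, 0, 0], [0, 0, -6]], [[0, 0, 0], [0, 0, -6]], [[0, 0, 0], [0, 0, -6]], [[0, 0, 0], [0, 0, 0]], [[0, 0, 0], [0, 0, 0]]]}}

```text
time_s: 21.52
eef_pos: [492.2, 150.2, 41.1]
ee_rot: [-0.0, 0.997, 0.078, 0.001]
force: [0.0, 1.7, 6.3]
grip_width: 0.102
```

Run:
```python
from h import *
rep(); s=ctrl.sense()
snap("wrist","w9.png")
for k,z in dict(push_post=60,wing=88,beaker=33,flask=50).items():
  for r in ctrl.spot_in("wrist",k)[:1]:
    p=np.array(r["position"])*[560,420]; print(k,round(r["p"],2),p.round(),at("wrist",p,z,s).round())
snap("side","s9.png"); snap("top","t9.png")
for n in("side","top"):
  for k,z in dict(push_post=60,wing=84,beaker=33,flask=50).items():
    for r in ctrl.spot_in(n,k)[:1]:
      p=np.array(r["position"])*[560,420]; print(n,k,round(r["p"],2),p.round(),at(n,p,z).round())
```

```text
21.52 [492.2 150.2  41.1] ang 9.0 F [0.  1.7 6.3] T [ 0.224 -0.002  0.053] w 0.102 j [ 0.07  0.46  1.71  0.    0.96 -0.09]
push_post 0.36 [392. 364.] [577.  86.  60.]
wing 0.83 [281. 274.] [492. 156.  88.]
flask 0.57 [ 53. 269.] [355. 116.  50.]
side push_post 0.87 [264. 228.] [514.  -1.  60.]
side wing 0.68 [255. 179.] [490. 147.  84.]
side flask 0.69 [336. 231.] [640.   4.  50.]
top push_post 0.72 [278. 231.] [510.   9.  60.]
top beaker 0.76 [224. 312.] [353. 108.  33.]
top flask 0.78 [269. 172.] [629.  30.  50.]
```

Run:
```python
from h import *
rep(); print(ctrl.finish_job())
```

```text
22.27 [492.2 150.2  41.1] ang 9.0 F [0.7 1.5 6.4] T [ 0.288  0.013 -0.002] w 0.101 j [ 0.07  0.46  1.71  0.    0.96 -0.09]
the job is handed in; nothing more can be done
None
```

I pushed the carriage to a hard stop, seated the thumbscrew, backed it off 90° and handed the job in still gripping the wing. One check disagrees with the task text: the post is about 137 mm from the screw axis, not the 112 mm given for home.

**Carriage:**
- It stopped hard at the same place on two pushes, at about 104 N and then 20 N, with the tool at different heights.
- A part that moves with the carriage now shows right at the stop bar behind the bridge. It was not there before the push.
- I take this as home. The post also started further out (about 173–178 mm) than the text allows for fully out (162 mm), so the text's post position looks shifted rather than the carriage short. I could not prove that independently.

**Thumbscrew:**
- I turned it clockwise about 152° until the torque rose steeply from near zero to 1.4 N m. It unloaded at −81.0° tool angle.
- I then turned back exactly 90°, to 9.0°. At hand-in the torque was near zero and the grip opening was about 9 mm on the 10 mm tab.

**Other checks:**
- **Fingertips:** they sit about 35 mm short of the reported tool position, as seen in the side and wrist pictures. The first push passed over the post without touching it, so I corrected the heights for everything after that.
- **Flask and beaker:** the flask is where it was, within a few mm. The beaker was unchanged at the mid-job look. The last estimate is about 10 mm off, but the arm partly hid the beaker then and never went near it.
- **Running drag:** I did not measure it.

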